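Shim the rocking stand with a taper wedge

TASK

The welded steel stand on the welding table rocks because one of its four legs is short. With the fingertips, push the steel taper wedge, thin end first, under the short leg's foot until it is snug and the stand sits firmly on all four feet, none of the others jacked up, then press down on the top corner above that leg to check that it no longer gives, and let go. Push and press only: do not pick up or tip anything, do not shove the stand out of its place, and leave the other things on the table alone.

Things in the scene. Friction and masses are not known exactly. Their poses are not given: they have to be found in the camera images.
- stand: Loose welded stand of plain grey steel, about 5 kg: top plate 200 x 200 mm, upper face 160 mm above the table; four 30 mm tube legs 120 mm from the origin along +x (the short leg), +y, -x, -y, plate corners above them; rails between the legs at 124 to 154 mm. A bracket 110 mm wide, 90 mm high stands on top at x = -45 mm. Origin: centre of the footprint at table level; z up.
- short_foot: The short leg's round foot plate, 56 mm diameter, 8 mm thick, part of the stand. Origin: centre of its underside, which hangs 6 mm above the table while the stand stands level on its other three feet, as it does at the start. Axes as the stand's.
- foot_b: Round foot plate (56 mm diameter, 8 mm thick) of the leg on the stand's +y side, resting on the table. Origin: centre of its underside.
- foot_c: The same on the stand's -x side, opposite the short leg.
- foot_d: The same on the stand's -y side.
- stand_corner (a point): The place to press: point on the upper face of the top plate above the short leg, 160 mm above the table, 26 mm inside the plate's corner; axes as the stand's. Unshimmed, 2 to 5 N pressed here rocks the stand down by 6 mm (0.05 rad); shimmed it stays level, and a firm press of 8 to 15 N shows it.
- wedge: Steel taper wedge, 120 x 40 mm, rising evenly from 2 mm (thin end, x = +60 mm) to 17 mm (thick end face, x = -60 mm), 0.36 kg, loose and flat outside the short leg, thin end roughly towards it. Origin: centre of its underside. It meets the foot with the thin end 32 mm past the plate's outer rim; 2 to 6 mm more, about 6 to 18 N of push (2 N just slides it), is snug. It stays when released.
- hammer: Bystander: hammer lying on the table, not to be disturbed. Its own origin is on its underside.
- wire_brush: Bystander: brush lying on the table, not to be disturbed.
- tube_offcut: Bystander: offcut of 30 mm square tube, 50 mm long, lying to one side of the wedge, not to be disturbed. Origin: centre of its underside.
- magnet_square: Bystander: flat welding magnet, 70 x 70 x 16 mm with a slanted side, lying to the other side of the wedge, not to be disturbed. Origin: on its underside, mid-way between its outer edges.
- spirit_level: Bystander: spirit level 200 x 22 x 45 mm standing on its edge, length along its y, not to be disturbed. Origin: centre of its underside.
- spray_can: Bystander: upright spray can, 58 mm diameter, 170 mm high, not to be disturbed. Origin: centre of its underside.
- f_clamp: Bystander: screw clamp about 250 mm long lying on the table, not to be disturbed.
Things that resemble listed ones, but are neither listed nor needed, are in the scene too. There is more than one size of the wedge; the job needs the smallest.

How it is judged (in metres and radians):
On the way, in this order (a step that is already met when the one before it is completed fails the run):
1. the wedge is snug under the short foot and the stand is level (contact force between wedge and short_foot above 0.7 N and angle between stand's own z axis and vertical below 0.01 rad), for 0.3 s.
2. the top corner above the short leg is pressed down on and does not give (contact force between the fingers and stand above 5 N and horizontal distance between the grasp point and stand_corner below 0.05 m and z of the grasp point in the frame of stand_corner above 0 m and angle between stand's own z axis and vertical below 0.01 rad), for 0.2 s.
At the end, for the whole second after the job is handed in: The wedge lies flat under the short foot and carries load (more than 0.7 N), none of the other three feet is raised by more than 1.5 mm, the stand is level within 0.01 rad, at rest, within 20 mm of where it stood (its pressed corner within 30 mm) (all of step 1 and height (world z) of each of foot_b, foot_c, foot_d below 0.0015 m and distance of stand from where it was at the start of the episode below 0.02 m and distance of stand_corner from where it was at the start of the episode below 0.03 m and angle between wedge's own z axis and vertical below 0.03 rad and linear speed of each of stand, wedge below 0.01 m/s); the robot touches nothing.
It fails at once if the wedge is lifted or tipped (height (world z) of wedge above 0.012 m or angle between wedge's own z axis and vertical above 0.2 rad).
It fails at once if the stand is lifted, tipped or shoved away (height (world z) of stand above 0.015 m or angle between stand's own z axis and vertical above 0.1 rad or distance of stand from where it was at the start of the episode above 0.05 m).
It fails at once if a bystander is disturbed (moved more than 25 mm) (distance of any of hammer, wire_brush, tube_offcut, magnet_square, spirit_level, spray_can, f_clamp from where it was at the start of the episode above 0.025 m).
It also fails if it takes over 54 s, if anything falls off the work surface, if the arm or the gripper's body presses on something with over 40 N, if the wrist force passes 120 N, or if a joint passes its speed limit or range.

ROBOT

A 6-joint arm with a two-finger parallel gripper is mounted at the origin on the work surface. World frame = base frame: x ahead of the robot, y to its left, z up, the work surface at z = 0. Lengths are in mm, angles in rad, forces in N, time in s.
With the tool pointing down it reaches from about 350 to 975 mm from the base axis. Payload 7.1 kg.
Tool frame: the origin (TCP) lies at the very end of the fingers, on their centre line; the grasp point (between the pads) lies 19 mm behind it (ctrl.pinch_z is the z of the grasp point in the tool frame, in mm); z points along the fingers, y is the direction in which the jaws open and shut (so a half turn about z gives the same grasp; the last joint's range is limited). The gripper opens to 88 mm and grips with 3 to 60 N. Pads are 20 mm wide; open, the fingers measure 115 mm over their backs; the gripper's body (75 mm by 178 mm) begins 61 mm behind the grasp point.
Start: joints at [-1.232, 0.423, 1.63, -0, 1.089, -0.019], TCP at [218.901, -585.395, 222.675] pointing down, gripper open.
Joint ranges: [-3, 3], [-0.9, 2.11], [0.09, 2.58], [-1.31, 4.45], [0.11, 2.69], [-2.54, 2.54]. Speed limits (rad/s): [2.39, 2.39, 3.01, 3.14, 3.14, 3.14].

INTERFACE

Orientations are given as a rotation vector (axis times angle).
In Python, from workcell import get_obs, optics, ctrl gives the robot as it stands.
- The arm moves only by the shell command python3 -m jog 'ROWS'. ROWS is a JSON object of lists of equal length, an entry for each row: "delta_rot": the turn, a rotation vector about the tool's x, y, z in rad, a list of three; "translation": the shift along the tool's x, y, z in mm, a list of three; "hand": the opening, from -1 (shut) to 1 (fully open). In form: {"delta_rot": [[rx, ry, rz], ...], "translation": [[x, y, z], ...], "hand": [hand, ...]}. A call has 1 to 5 rows; each row is the pose to reach, as a shift and turn from the pose commanded when the call began, along the tool's axes at that moment; what a row does not reach only later rows make up. A row lasts 1/10 s, in which the tool goes at most 50 mm and 8.59 degrees, less where a joint would pass 70% of its speed; a pose out of reach is approached as far as the arm can. A call with a gripper value outside its range is refused whole. The fingers move at their own pace and stop on an object; the grip force is fixed at half the most. Time passes only in rows, so rows that repeat a pose let the fingers close. It gives the time, the measured TCP pose, the force and the opening at its end, in the units of the state.
- get_obs(): the state, without advancing time (a new reading comes with each control period).
- optics.get_image(name): name is "scene" or "top" or "wrist"; returns the picture (384x512x3 uint8, red, green, blue); there is no depth.
- optics.calibration(name): a dict with "intrinsics" (3x3 intrinsics, pixels), "cam_to_world" (4x4, takes a point from camera to world coordinates). Camera axes: x right, y up, looking along -z (the intrinsics and any distortion apply to the point x, -y, -z); pixel columns grow to the right and rows downward; lengths in mm; the calibration is good to about 2 mm. A picture is of the moment at which its call begins: read the wrist's pose just before it. calibration takes no time and is no camera call; for the wrist camera it gives the pose at the moment of the call.
- ctrl.close_job(): hands the job in, once; it reports no verdict.
The state is a dict: "t": time; "qpos": joint angles; "qvel": joint speeds; "joint_torque": joint torques, N m; "ee_pos": TCP position; "orientation": TCP orientation; "ft_force": force on the tool from outside, world axes, zero at the start; "moment": the same for the moment, N m; "width": finger opening in mm.
Only numpy, scipy, OpenCV 4.12 (cv2) and the standard library are available. Lean on these libraries where they do the work, as an engineer would, in place of code of your own. Each camera call takes 0.05 s, during which the arm holds its last target. There are 200 camera calls.

## Working session

There is one attempt and no reset: what is moved stays moved. The work goes in short steps, Python scripts to look and compute and a shell command to move; the robot and the scene stay as the last step left them, time stands still between calls to the robot, and variables do not carry over. Pictures are saved under pics/ and viewed, about 8 in all and at most 12, crops included, and the job is handed in when it is done.

```bash
mkdir -p pics
cat > h.py <<'E'
import numpy as np, cv2
from workcell import get_obs, optics, ctrl
def snap(n,f):
    im=optics.get_image(n); cv2.imwrite('pics/'+f,cv2.cvtColor(im,cv2.COLOR_RGB2BGR)); return im
def ray(n,u,v,c=None):
    c=c or optics.calibration(n); K=np.array(c['intrinsics']);T=np.array(c['cam_to_world'])
    d=np.linalg.inv(K)@[u,v,1]; d=T[:3,:3]@(d*[1,-1,-1]); return T[:3,3],d
def onz(n,u,v,z,c=None):
    o,d=ray(n,u,v,c); return o+d*(z-o[2])/d[2]
def proj(n,p,c=None):
    c=c or optics.calibration(n); K=np.array(c['intrinsics']);T=np.array(c['cam_to_world'])
    q=(T[:3,:3].T@(np.array(p)-T[:3,3]))*[1,-1,-1]; q=K@q; return q[:2]/q[2]
E
python3 - <<'E'
from h import *
np.set_printoptions(precision=3,suppress=True)
a=snap('top','top0.png'); b=snap('scene','scene0.png')
for n in('top','scene','wrist'): c=optics.calibration(n); print(n,{k:np.array(v) for k,v in c.items()})
print(get_obs())
E
```

```text
top {'intrinsics': array([[360.56 ,   0.   , 255.86 ],
       [  0.   , 360.56 , 184.661],
       [  0.   ,   0.   ,   1.   ]]), 'cam_to_world': array([[  -0.019,    0.987,   -0.157,  413.122],
       [  -1.   ,   -0.022,   -0.019,   31.504],
       [  -0.022,    0.157,    0.987, 1210.441],
       [   0.   ,    0.   ,    0.   ,    1.   ]])}
scene {'intrinsics': array([[472.167,   0.   , 258.231],
       [  0.   , 472.167, 184.511],
       [  0.   ,   0.   ,   1.   ]]), 'cam_to_world': array([[  -0.809,   -0.322,    0.492, 1301.41 ],
       [   0.588,   -0.417,    0.693, 1043.398],
       [  -0.018,    0.85 ,    0.526,  891.659],
       [   0.   ,    0.   ,    0.   ,    1.   ]])}
wrist {'intrinsics': array([[341.754,   0.   , 252.42 ],
       [  0.   , 341.754, 186.751],
       [  0.   ,   0.   ,   1.   ]]), 'cam_to_world': array([[   0.349,    0.91 ,    0.226,  280.184],
       [  -0.937,    0.339,    0.082, -562.063],
       [  -0.002,   -0.24 ,    0.971,  383.708],
       [   0.   ,    0.   ,    0.   ,    1.   ]])}
{'t': 0.1, 'qpos': array([-1.232,  0.424,  1.631,  0.   ,  1.089, -0.019]), 'qvel': array([ 0.   , -0.   , -0.003,  0.   ,  0.001,  0.002]), 'joint_torque': array([ -0.   , -54.562, -27.432,   0.064,   0.019,  -0.   ]), 'ee_pos': array([ 218.732, -584.937,  221.986]), 'orientation': array([-3.09 , -0.559,  0.   ]), 'ft_force': array([-0.302, -0.394, -0.896]), 'moment': array([-0.002,  0.011,  0.017]), 'width': 88.02843020342074}
```

View pics/top0.png

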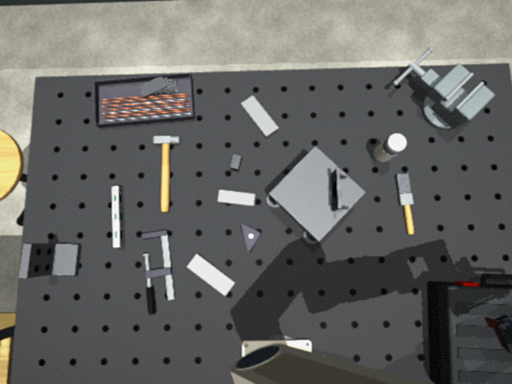

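View pics/scene0.png

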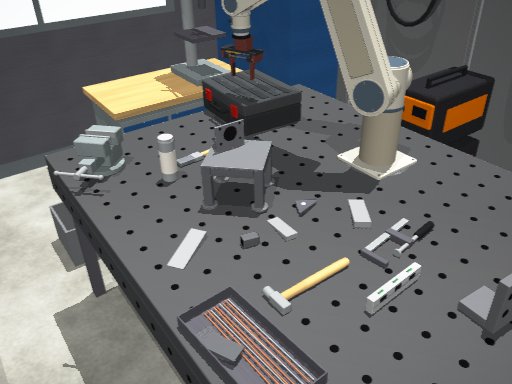

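The top view shows three wedge-like bars: (260,115), (236,198) and (211,274). The stand is at (316,195), with its bracket on the right, so the short leg is on the left at about (270,193). The bar at (236,198) is the smallest and lies outside that leg. It has the offcut at (236,161) on one side and the magnet at (250,237) on the other, so I choose it. Next I measure it and check it in a close crop.

Run:
```python
from h import *
np.set_printoptions(precision=1,suppress=True)
a=cv2.imread('pics/top0.png'); c=optics.calibration('top')
g=cv2.cvtColor(a,cv2.COLOR_BGR2GRAY)
m=(g>125).astype('uint8')
cs,_=cv2.findContours(m,cv2.RETR_EXTERNAL,cv2.CHAIN_APPROX_NONE)
for k in cs:
    (u,v),s,_=cv2.minAreaRect(k)
    if 180<u<290 and 90<v<300 and cv2.contourArea(k)>100:
        bx=cv2.boxPoints(cv2.minAreaRect(k)); w=np.array([onz('top',*p,9,c)[:2] for p in bx])
        print((u,v),s,w.mean(0),np.linalg.norm(w[0]-w[1]),np.linalg.norm(w[1]-w[2])); print(w)
# stand plate
m=((g>75)).astype('uint8'); m[:, :262]=0
cs,_=cv2.findContours(m,cv2.RETR_EXTERNAL,cv2.CHAIN_APPROX_NONE)
k=[k for k in cs if cv2.pointPolygonTest(k,(300,195),False)>0]
for q in k:
    ap=cv2.approxPolyDP(cv2.convexHull(q),4,True)[:,0]; print('plate',cv2.contourArea(q),[(p,onz('top',*map(float,p),160,c)[:2]) for p in ap])
cr=a[130:260,190:380]; cr=cv2.resize(cr,None,fx=4,fy=4,interpolation=cv2.INTER_CUBIC); cv2.imwrite('pics/crop1.png',cr)
```

```text
(210.36000061035156, 274.52001953125) (49.20000076293945, 17.600000381469727) [311.9 208.6] 56.330562099576085 160.76202058298145
[[337.5 290.1]
 [382.1 255.8]
 [285.8 127.1]
 [242.3 161.6]]
(235.9615478515625, 197.30770874023438) (37.45848846435547, 13.02364730834961) [562.9 122.3] 44.10289780859218 126.59423329710519
[[550.2 187.5]
 [593.9 182. ]
 [575.4  56.8]
 [531.9  63. ]]
(259.22308349609375, 115.21539306640625) (43.23896408081055, 15.874751091003418) [849.3  38.6] 56.50671892784038 155.48810355634262
[[895.2 105.8]
 [929.9  61.2]
 [802.9 -28.4]
 [769.2  15.7]]
(255.29592895507812, 93.12165832519531) (191.912109375, 517.5631103515625) [945.9  62.2] 1904.6576016333988 708.5204195981082
[[1299.8 1020.6]
 [1305.6 -884. ]
 [ 600.4 -815.5]
 [ 577.8  927.6]]
plate 62252.5 [(array([511,   0], dtype=int32), array([1152.4, -765. ])), (array([511, 273], dtype=int32), array([ 314.2, -657.4])), (array([262, 271], dtype=int32), array([331.5,  38.9])), (array([262,   0], dtype=int32), array([1180. ,   20.6]))]
```

View pics/crop1.png

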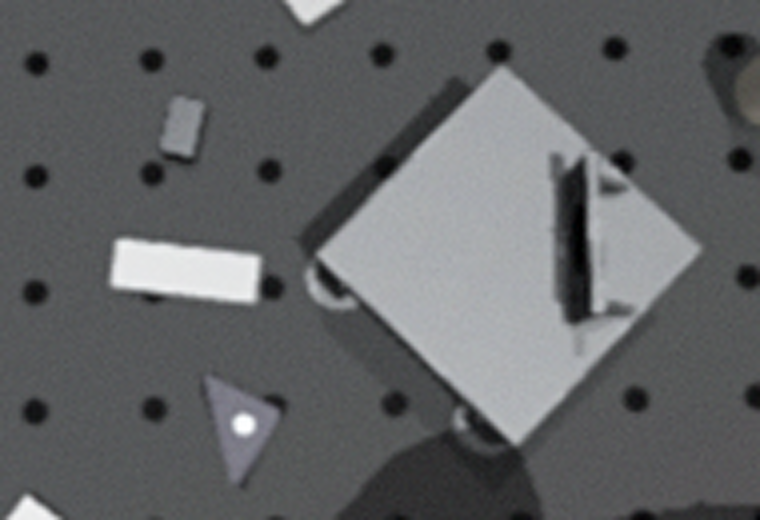

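The crop shows the wedge as a white bar from crop (115,265) to (260,280), with its near end facing the short foot. The foot's rim shows at (337,280) below the plate's left corner at (316,252). The offcut (183,127) and the magnet (243,425) are clear of it on either side.

Run:
```python
from h import *
np.set_printoptions(precision=1,suppress=True)
c=optics.calibration('top')
P=np.array([onz('top',190+x/4-.4,130+y/4-.4,160,c)[:2] for x,y in[(316,252),(503,66),(702,249),(518,446)]])
print(P,P.mean(0),[np.linalg.norm(P[i]-P[(i+1)%4]) for i in range(4)])
ce=P.mean(0); ex=P[0]-P[2]; ex/=np.linalg.norm(ex); e2=P[1]-P[3]; e2/=np.linalg.norm(e2)
e=ex+np.array([e2[1],-e2[0]])*np.sign(np.dot(ex,[e2[1],-e2[0]])); e/=np.linalg.norm(e); print('short dir',e, 'foot',ce+120*e,'corner pt',ce+(141.4-26)*e)
s=cv2.imread('pics/scene0.png'); cs=optics.calibration('scene')
for n,p in(('foot',[*(ce+120*e),10]),('wedge',[563,122,9]),('corner',[*(ce+115*e),160]),('ce',[*ce,160])):
    print(n,proj('top',p,c),proj('scene',p,cs))
# offcut, magnet
for n,(x,y),z in(('off',(184,127),30),('mag',(207,378),16),('mag',(280,410),16),('mag',(237,486),16),('footrimleft',(306,275),14)): print(n,onz('top',190+x/4,130+y/4,z,c)[:2])
cv2.imwrite('pics/sc1.png',cv2.resize(s[120:270,150:350],None,fx=4,fy=4,interpolation=cv2.INTER_CUBIC))
```

```text
[[ 555.8   14.7]
 [ 693.  -128.5]
 [ 551.9 -267.1]
 [ 412.4 -126.7]] [ 553.3 -126.9] [np.float64(198.24857001277772), np.float64(197.85490103105633), np.float64(197.97343578216703), np.float64(201.36998043804584)]
short dir [0. 1.] foot [554.5  -6.9] corner pt [554.5 -11.5]
foot [274.5 198.9] [259.  206.1]
wedge [236.  197.2] [281.2 225.9]
corner [277.7 192.9] [257.2 166. ]
ce [316.9 192.4] [237.2 152.3]
off [680.2 119.3]
mag [471.1 103.5]
mag [443.8  43.8]
mag [383.1  80.1]
footrimleft [555.1  19.8]
```

View pics/sc1.png

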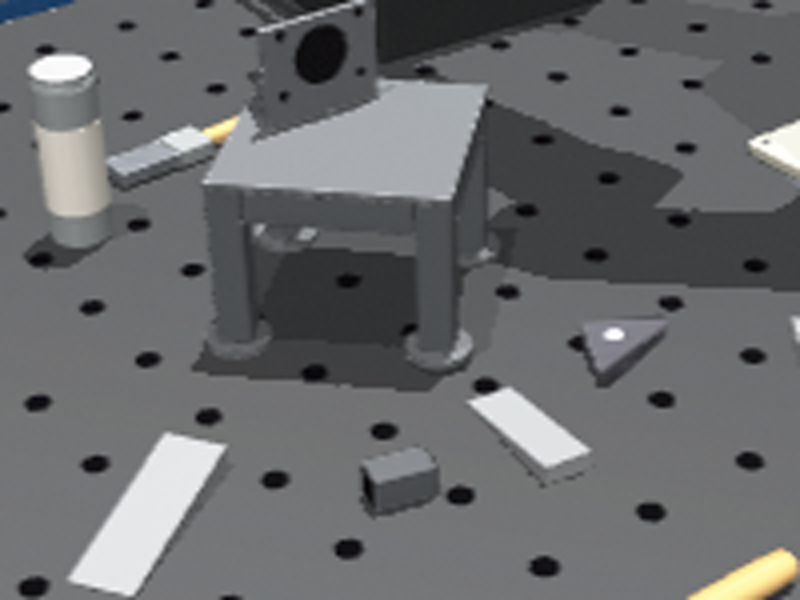

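Scene view: the wedge's thick end is at crop (565,470), facing away from the foot, and its thin end is at (490,400), so the choice holds. The scene projection of the short foot also agrees, to 1 px. Plan: push along tool -x with the fingers slightly open, straddling the width of the end face, and start by lifting and turning.

```bash
python3 -m jog '{"delta_rot":[[0,0,-0.14],[0,0,-0.28],[0,0,-0.42],[0,0,-0.56],[0,0,-0.7]],"translation":[[0,0,-40],[0,0,-80],[0,0,-120],[0,0,-120],[0,0,-120]],"hand":[-0.73,-0.73,-0.73,-0.73,-0.73]}'
python3 -m jog '{"delta_rot":[[0,0,-0.13],[0,0,-0.26],[0,0,-0.366],[0,0,-0.366]],"translation":[[0,0,0],[0,0,0],[0,0,0],[0,0,0]],"hand":[-0.73,-0.73,-0.73,-0.73]}'
```

```text
t: 0.6
ee_pos: [219.1, -585.8, 344.2]
orientation: [2.706, 1.592, -0.001]
ft_force: [-1.3, 0.9, -1.2]
width: 51.4
t: 1.0
ee_pos: [218.8, -585.2, 342.2]
orientation: [-2.377, -2.053, -0.0]
ft_force: [-0.2, -0.2, 0.1]
width: 19.4
```

```bash
python3 -m jog '{"delta_rot":[[0,0,0],[0,0,0],[0,0,0],[0,0,0],[0,0,0]],"translation":[[48,13,0],[96,26,0],[144,39,0],[192,52,0],[212,59,0]],"hand":[-0.73,-0.73,-0.73,-0.73,-0.73]}'
python3 -m jog '{"delta_rot":[[0,0,0],[0,0,0],[0,0,0],[0,0,0],[0,0,0]],"translation":[[48,13,0],[96,26,0],[144,39,0],[192,52,0],[212,59,0]],"hand":[-0.73,-0.73,-0.73,-0.73,-0.73]}'
```

```text
t: 1.5
ee_pos: [308.9, -380.9, 342.5]
orientation: [-2.38, -2.05, -0.001]
ft_force: [-0.3, -0.7, -0.4]
width: 11.3
t: 2.0
ee_pos: [398.3, -180.1, 342.7]
orientation: [-2.379, -2.051, -0.001]
ft_force: [0.3, -0.7, 0.6]
width: 11.8
```

```bash
for i in 1; do python3 -m jog '{"delta_rot":[[0,0,0],[0,0,0],[0,0,0],[0,0,0],[0,0,0]],"translation":[[48,13,0],[96,26,0],[144,39,0],[192,52,0],[211,59,0]],"hand":[-0.73,-0.73,-0.73,-0.73,-0.73]}'; done
python3 -m jog '{"delta_rot":[[0,0,0],[0,0,0],[0,0,0],[0,0,0],[0,0,0]],"translation":[[48,13,0],[96,26,0],[144,39,0],[192,52,0],[216,60,0]],"hand":[-0.73,-0.73,-0.73,-0.73,-0.73]}'
python3 -m jog '{"delta_rot":[[0,0,0],[0,0,0],[0,0,0],[0,0,0],[0,0,0]],"translation":[[0,0,48],[0,0,96],[0,0,144],[0,0,192],[0,0,192]],"hand":[-0.73,-0.73,-0.73,-0.73,-0.73]}'
python3 - <<'E'
from h import *
snap('wrist','w1.png'); c=optics.calibration('wrist'); import pickle; pickle.dump(c,open('w1.pkl','wb'))
print(get_obs()['ee_pos'],proj('wrist',[572,181,17],c),proj('wrist',[554,62,2],c))
E
```

```text
t: 2.5
ee_pos: [487.9, 20.3, 342.6]
orientation: [-2.379, -2.052, -0.001]
ft_force: [0.2, -0.3, 0.1]
width: 11.9
t: 3.0
ee_pos: [578.7, 225.2, 342.1]
orientation: [-2.379, -2.051, -0.0]
ft_force: [1.7, 0.0, 0.7]
width: 12.2
t: 3.5
ee_pos: [573.2, 220.1, 144.0]
orientation: [-2.378, -2.046, 0.019]
ft_force: [0.2, 0.1, 0.2]
width: 11.8
[575.77644111 220.94810323 147.9354798 ] [255.7768369  221.89806383] [255.51720896 326.95868897]
```

View pics/w1.png

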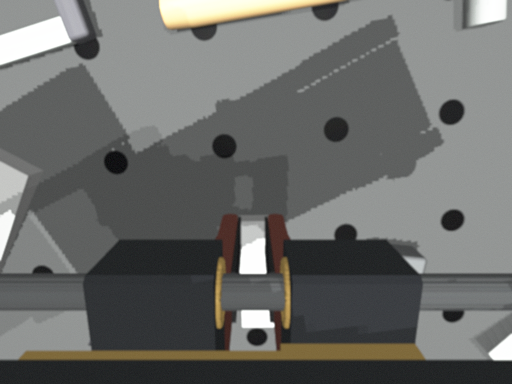

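The wrist view shows the wedge's thick end at (253,216), centred between the two fingertips at (228,220) and (278,220). That is about 5 mm further out than predicted, and the clearance is still good. Descending now.

```bash
python3 -m jog '{"delta_rot":[[0,0,0],[0,0,0],[0,0,0],[0,0,0],[0,0,0]],"translation":[[0,0,45],[0,0,90],[0,0,120],[0,0,136],[0,0,140]],"hand":[-0.73,-0.73,-0.73,-0.73,-0.73]}'
python3 -m jog '{"delta_rot":[[0,0,0],[0,0,0]],"translation":[[0,0,0],[0,0,0]],"hand":[-0.73,-0.73]}'
python3 - <<'E'
from h import *
print(get_obs())
E
```

```text
t: 4.05
ee_pos: [578.9, 222.0, 11.3]
orientation: [2.379, 2.051, 0.001]
ft_force: [-0.0, -0.2, -0.1]
width: 11.8
t: 4.25
ee_pos: [579.6, 222.3, 12.9]
orientation: [2.378, 2.051, 0.005]
ft_force: [-0.2, -0.3, 0.1]
width: 11.9
{'t': 4.25, 'qpos': array([3.47047795e-01, 7.03255682e-01, 1.73271527e+00, 6.48569721e-07,
       7.02203664e-01, 4.94327891e-01]), 'qvel': array([ 0.00062558, -0.00123428,  0.00722455, -0.00128676, -0.00339714,
       -0.00240641]), 'joint_torque': array([-5.30235440e-03, -5.95578361e+01, -1.75409764e+01,  4.54055378e-02,
       -9.93716007e-03,  4.90538965e-03]), 'ee_pos': array([579.63289652, 222.29998501,  12.88781755]), 'orientation': array([2.37793478, 2.05118242, 0.0050142 ]), 'ft_force': array([-0.18846364, -0.27872831,  0.05926878]), 'moment': array([-0.05786039, -0.03913654, -0.03916028]), 'width': 11.885702830142305}
```

```bash
python3 -m jog '{"delta_rot":[[0,0,0],[0,0,0],[0,0,0],[0,0,0],[0,0,0]],"translation":[[0,0,6],[0,0,6],[-10,-1,6],[-18,-2,6],[-24,-2,6]],"hand":[-0.73,-0.73,-0.73,-0.73,-0.73]}'
python3 -m jog '{"delta_rot":[[0,0,0],[0,0,0],[0,0,0],[0,0,0]],"translation":[[-2,0,0],[-4,0,0],[-6,0,0],[-8,0,0]],"hand":[-0.73,-0.73,-0.73,-0.73]}'
```

```text
t: 4.75
ee_pos: [572.0, 197.2, 4.7]
orientation: [-2.379, -2.052, 0.001]
ft_force: [0.6, -0.1, -0.1]
width: 11.7
t: 5.15
ee_pos: [571.7, 190.6, 4.8]
orientation: [2.378, 2.052, 0.001]
ft_force: [0.9, 2.2, -0.7]
width: 12.2
```

```bash
python3 -m jog '{"delta_rot":[[0,0,-0.01],[0,0,-0.02],[0,0,-0.03],[0,0,-0.04],[0,0,-0.05]],"translation":[[-4,-0.5,0],[-8,-1,0],[-12,-1.5,0],[-16,-2,0],[-20.5,-2.5,0]],"hand":[-0.73,-0.73,-0.73,-0.73,-0.73]}'
python3 -m jog '{"delta_rot":[[0,0,-0.01],[0,0,-0.02],[0,0,-0.03],[0,0,-0.04],[0,0,-0.05]],"translation":[[-4,-0.7,0],[-8,-1.4,0],[-12,-2.1,0],[-16,-2.8,0],[-20,-3.5,0]],"hand":[-0.73,-0.73,-0.73,-0.73,-0.73]}'
python3 - <<'E'
from h import *
np.set_printoptions(precision=2,suppress=True)
a=snap('top','top1.png'); c=optics.calibration('top'); o=get_obs(); print(o['ee_pos'],o['ft_force'])
cv2.imwrite('pics/s2.png',cv2.cvtColor(optics.get_image('scene'),cv2.COLOR_RGB2BGR)[120:270,150:350].repeat(4,0).repeat(4,1))
cv2.imwrite('pics/c2.png',cv2.resize(cv2.imread('pics/top1.png')[130:260,190:380],None,fx=4,fy=4,interpolation=cv2.INTER_CUBIC))
E
```

```text
t: 5.65
ee_pos: [565.8, 170.2, 4.8]
orientation: [2.326, 2.112, 0.0]
ft_force: [0.5, 2.6, 0.5]
width: 11.6
t: 6.15
ee_pos: [560.4, 150.6, 4.7]
orientation: [2.272, 2.17, 0.0]
ft_force: [0.6, 3.2, 1.5]
width: 11.8
[560.21 150.04   4.71] [0.61 0.78 0.73]
```

View pics/c2.png

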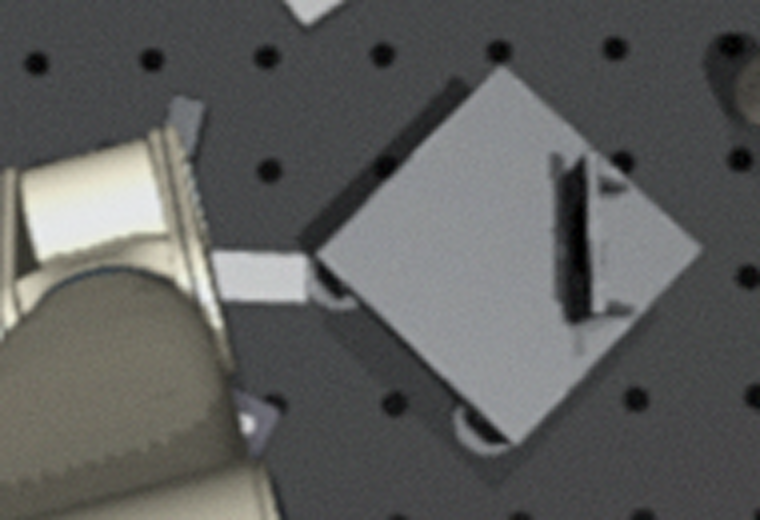

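The crop shows the thin end at crop (306,276), with the foot centre at (338,276). The wedge is nearly straight and aligned, and the offcut and magnet have not moved. The fingers' y agrees: 150 - 10 - 120 puts the thin end at 20.

```bash
python3 -m jog '{"delta_rot":[[0,0,-0.01],[0,0,-0.02],[0,0,-0.03],[0,0,-0.04],[0,0,-0.045]],"translation":[[-5,-0.7,0],[-10,-1.4,0],[-15,-2.1,0],[-20,-2.8,0],[-25,-3.5,0]],"hand":[-0.73,-0.73,-0.73,-0.73,-0.73]}'
python3 -m jog '{"delta_rot":[[0,0,0],[0,0,0],[0,0,0],[0,0,0]],"translation":[[-1,0,0],[-2,0,0],[-3,0,0],[-4,0,0]],"hand":[-0.73,-0.73,-0.73,-0.73]}'
```

```text
t: 6.75
ee_pos: [555.6, 125.6, 4.6]
orientation: [-2.223, -2.22, 0.0]
ft_force: [1.2, 2.2, 0.3]
width: 11.8
t: 7.15
ee_pos: [555.7, 122.1, 4.6]
orientation: [-2.224, -2.219, 0.0]
ft_force: [-0.0, 2.1, -0.2]
width: 11.8
```

```bash
python3 -m jog '{"delta_rot":[[0,0,0],[0,0,0],[0,0,0],[0,0,0]],"translation":[[-0.7,0,0],[-1.4,0,0],[-2,0,0],[-2,0,0]],"hand":[-0.73,-0.73,-0.73,-0.73]}'
python3 -m jog '{"delta_rot":[[0,0,0],[0,0,0],[0,0,0],[0,0,0]],"translation":[[-0.5,0,0],[-1,0,0],[-1,0,0],[-1,0,0]],"hand":[-0.73,-0.73,-0.73,-0.73]}'
python3 -m jog '{"delta_rot":[[0,0,0],[0,0,0],[0,0,0],[0,0,0]],"translation":[[-0.5,0,0],[-1,0,0],[-1,0,0],[-1,0,0]],"hand":[-0.73,-0.73,-0.73,-0.73]}'
```

```text
t: 7.55
ee_pos: [555.7, 120.0, 4.6]
orientation: [-2.224, -2.219, 0.0]
ft_force: [-0.2, 1.9, -0.3]
width: 11.8
t: 7.95
ee_pos: [555.7, 119.2, 4.7]
orientation: [-2.224, -2.219, -0.0]
ft_force: [-0.1, 3.4, -1.0]
width: 12.0
t: 8.35
ee_pos: [555.8, 118.5, 4.7]
orientation: [-2.224, -2.219, -0.001]
ft_force: [0.1, 5.7, -2.9]
width: 11.7
```

Force is rising from about y = 119.5, which is where the wedge met the foot. Continuing in small steps toward about 10-12 N.

```bash
python3 -m jog '{"delta_rot":[[0,0,0],[0,0,0],[0,0,0],[0,0,0]],"translation":[[-0.5,0,0],[-1,0,0],[-1,0,0],[-1,0,0]],"hand":[-0.73,-0.73,-0.73,-0.73]}'
python3 -m jog '{"delta_rot":[[0,0,0],[0,0,0],[0,0,0],[0,0,0]],"translation":[[-0.5,0,0],[-1,0,0],[-1,0,0],[-1,0,0]],"hand":[-0.73,-0.73,-0.73,-0.73]}'
```

```text
t: 8.75
ee_pos: [555.9, 118.0, 4.7]
orientation: [-2.224, -2.219, -0.002]
ft_force: [-1.0, 9.4, -3.2]
width: 12.2
t: 9.15
ee_pos: [556.0, 117.5, 4.7]
orientation: [-2.224, -2.218, -0.003]
ft_force: [0.1, 13.2, -2.2]
width: 11.8
```

```bash
python3 -m jog '{"delta_rot":[[0,0,0],[0,0,0],[0,0,0],[0,0,0],[0,0,0]],"translation":[[-0.5,0,0],[-0.5,0,0],[-0.5,0,0],[-0.5,0,0],[-0.5,0,0]],"hand":[-0.73,-0.73,-0.73,-0.73,-0.73]}'
python3 - <<'E'
from h import *
snap('top','top2.png')
a=cv2.imread('pics/top0.png');b=cv2.imread('pics/top2.png')
# stand shift by phase correlation/template on plate patch
t=a[160:235,290:350]; r=cv2.matchTemplate(b[150:245,280:360],t,cv2.TM_CCOEFF_NORMED); print(cv2.minMaxLoc(r)); i=cv2.minMaxLoc(r)[3]; print(r[i[1]-1:i[1]+2,i[0]-1:i[0]+2])
cv2.imwrite('pics/c3.png',cv2.resize(b[130:260,190:380],None,fx=4,fy=4,interpolation=cv2.INTER_CUBIC))
E
```

```text
t: 9.65
ee_pos: [556.0, 117.4, 4.7]
orientation: [-2.224, -2.218, -0.003]
ft_force: [0.6, 14.6, -4.0]
width: 11.7
(0.14309093356132507, 0.997528076171875, (0, 8), (10, 10))
[[0.93173534 0.9718843  0.92750067]
 [0.9490606  0.9975281  0.95100826]
 [0.9250704  0.9717002  0.9342487 ]]
```

View pics/c3.png

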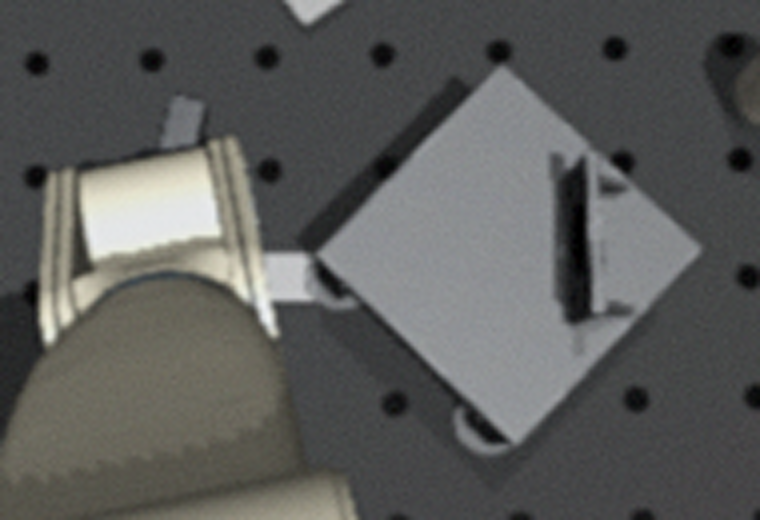

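The crop shows the wedge under the foot at (310,277), and the stand has not shifted (template match peak at zero offset). The push is 14.6 N at about 2 mm past contact. One last small step, then I back off and lift.

```bash
python3 -m jog '{"delta_rot":[[0,0,0],[0,0,0],[0,0,0],[0,0,0],[0,0,0]],"translation":[[-0.4,0,0],[-0.7,0,0],[-0.7,0,0],[-0.7,0,0],[-0.7,0,0]],"hand":[-0.73,-0.73,-0.73,-0.73,-0.73]}'
python3 -m jog '{"delta_rot":[[0,0,0],[0,0,0],[0,0,0],[0,0,0],[0,0,0]],"translation":[[3,0,0],[8,0,0],[18,0,0],[30,0,0],[40,0,0]],"hand":[-0.73,-0.73,-0.73,-0.73,-0.73]}'
python3 -m jog '{"delta_rot":[[0,0,0],[0,0,0],[0,0,0],[0,0,0],[0,0,0]],"translation":[[0,0,-45],[0,0,-90],[0,0,-135],[0,0,-180],[0,0,-225]],"hand":[-1,-1,-1,-1,-1]}'
python3 - <<'E'
from h import *
snap('top','top3.png'); snap('scene','scene3.png')
a=cv2.imread('pics/top3.png')[130:260,190:380]; b=cv2.imread('pics/scene3.png')[120:250,170:360]
cv2.imwrite('pics/c4.png',cv2.resize(np.vstack([a,b]),None,fx=2.3,fy=2.3,interpolation=cv2.INTER_CUBIC))
E
```

```text
t: 10.2
ee_pos: [556.0, 117.1, 4.7]
orientation: [-2.224, -2.217, -0.004]
ft_force: [-0.5, 18.5, -3.8]
width: 12.1
t: 10.7
ee_pos: [555.9, 155.8, 4.7]
orientation: [2.224, 2.219, 0.0]
ft_force: [0.4, -0.2, 1.3]
width: 11.9
t: 11.2
ee_pos: [555.4, 155.4, 231.7]
orientation: [2.223, 2.22, -0.0]
ft_force: [0.5, 0.1, -0.6]
width: 0.4
```

View pics/c4.png

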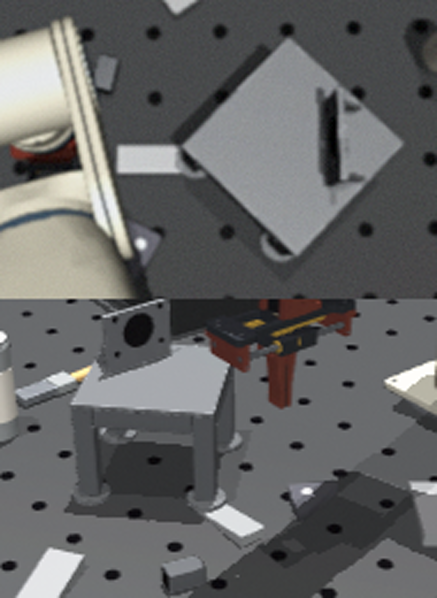

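The wedge stays under the foot, level stand, fingers clear (gripper at lower picture (285,380)). Now over to the corner for the press.

```bash
python3 -m jog '{"delta_rot":[[0,0,0],[0,0,0],[0,0,0],[0,0,0],[0,0,0]],"translation":[[-45,0,0],[-90,0,0],[-135,0,0],[-160,0,0],[-167,-1,0]],"hand":[-1,-1,-1,-1,-1]}'
python3 -m jog '{"delta_rot":[[0,0,0],[0,0,0],[0,0,0],[0,0,0],[0,0,0]],"translation":[[0,0,25],[0,0,45],[0,0,55],[0,0,62],[0,0,62]],"hand":[-1,-1,-1,-1,-1]}'
```

```text
t: 11.8
ee_pos: [554.0, -14.0, 228.9]
orientation: [-2.226, -2.216, 0.002]
ft_force: [-0.3, 0.0, 0.0]
width: 0.5
t: 12.3
ee_pos: [554.1, -11.5, 166.9]
orientation: [-2.222, -2.219, 0.002]
ft_force: [0.6, 0.2, -0.2]
width: 0.5
```

```bash
python3 -m jog '{"delta_rot":[[0,0,0],[0,0,0],[0,0,0],[0,0,0],[0,0,0]],"translation":[[0,0,2],[0,0,4],[0,0,5],[0,0,6],[0,0,6]],"hand":[-1,-1,-1,-1,-1]}'
python3 -m jog '{"delta_rot":[[0,0,0],[0,0,0],[0,0,0]],"translation":[[0,0,0.7],[0,0,1.4],[0,0,1.4]],"hand":[-1,-1,-1]}'
```

```text
t: 12.8
ee_pos: [554.5, -12.2, 161.8]
orientation: [2.224, 2.219, 0.0]
ft_force: [0.0, 0.1, -0.4]
width: 0.5
t: 13.1
ee_pos: [554.5, -12.2, 160.4]
orientation: [2.224, 2.219, 0.0]
ft_force: [-1.0, -0.6, 0.8]
width: 0.7
```

```bash
python3 -m jog '{"delta_rot":[[0,0,0],[0,0,0],[0,0,0]],"translation":[[0,0,0.6],[0,0,1.2],[0,0,1.2]],"hand":[-1,-1,-1]}'
python3 -m jog '{"delta_rot":[[0,0,0],[0,0,0],[0,0,0]],"translation":[[0,0,0.4],[0,0,0.8],[0,0,0.8]],"hand":[-1,-1,-1]}'
```

```text
t: 13.4
ee_pos: [554.6, -12.2, 160.3]
orientation: [2.223, 2.219, 0.0]
ft_force: [-4.3, -0.6, 12.1]
width: 0.7
t: 13.7
ee_pos: [554.6, -12.2, 160.2]
orientation: [2.223, 2.219, 0.001]
ft_force: [-6.6, -0.3, 18.5]
width: 0.3
```

It does not give: z moved only 0.1 mm while the force rose from 12 to 18 N. I ease back into the 8-15 N band, hold, then let go.

```bash
python3 -m jog '{"delta_rot":[[0,0,0],[0,0,0],[0,0,0],[0,0,0],[0,0,0]],"translation":[[0,0,-0.7],[0,0,-0.7],[0,0,-0.7],[0,0,-0.7],[0,0,-0.7]],"hand":[-1,-1,-1,-1,-1]}'
python3 -m jog '{"delta_rot":[[0,0,0],[0,0,0],[0,0,0],[0,0,0],[0,0,0]],"translation":[[0,0,-5],[0,0,-25],[0,0,-60],[0,0,-100],[0,0,-140]],"hand":[-1,-1,-1,-1,-1]}'
python3 -m jog '{"delta_rot":[[0,0,0],[0,0,0],[0,0,0],[0,0,0],[0,0,0]],"translation":[[45,0,0],[90,0,0],[135,0,0],[180,0,0],[200,0,0]],"hand":[-1,-1,-1,-1,-1]}'
python3 -m jog '{"delta_rot":[[0,0,0],[0,0,0],[0,0,0]],"translation":[[0,0,0],[0,0,0],[0,0,0]],"hand":[-1,-1,-1]}'
python3 - <<'E'
from h import *
snap('top','top4.png'); snap('scene','scene4.png')
A=cv2.imread('pics/top0.png');B=cv2.imread('pics/top4.png')
r=cv2.matchTemplate(B[150:245,280:360],A[160:235,290:350],cv2.TM_CCOEFF_NORMED); print(cv2.minMaxLoc(r))
A=cv2.imread('pics/scene0.png');D=cv2.imread('pics/scene4.png')
r=cv2.matchTemplate(D[145:225,190:280],A[155:215,200:270],cv2.TM_CCOEFF_NORMED); print(cv2.minMaxLoc(r))
cv2.imwrite('pics/c5.png',cv2.resize(np.vstack([B[130:260,190:380],D[120:250,170:360]]),None,fx=2.3,fy=2.3,interpolation=cv2.INTER_CUBIC)); print(get_obs()['ft_force'])
E
```

```text
t: 14.2
ee_pos: [554.6, -12.1, 160.3]
orientation: [2.223, 2.219, 0.001]
ft_force: [-4.0, -0.6, 12.6]
width: 0.5
t: 14.7
ee_pos: [554.1, -12.1, 300.1]
orientation: [-2.223, -2.219, 0.001]
ft_force: [0.8, -0.3, 0.2]
width: 0.3
t: 15.2
ee_pos: [554.6, 191.1, 299.0]
orientation: [-2.221, -2.221, -0.001]
ft_force: [0.9, -0.7, -0.5]
width: 0.4
t: 15.5
ee_pos: [554.8, 186.8, 298.9]
orientation: [2.225, 2.218, -0.001]
ft_force: [-1.1, -0.3, -0.9]
width: 0.2
(0.14269256591796875, 0.9974642395973206, (0, 8), (10, 10))
(0.2224266082048416, 0.9595654010772705, (20, 20), (10, 10))
[-0.06338401 -0.46043095 -0.60143667]
```

View pics/c5.png

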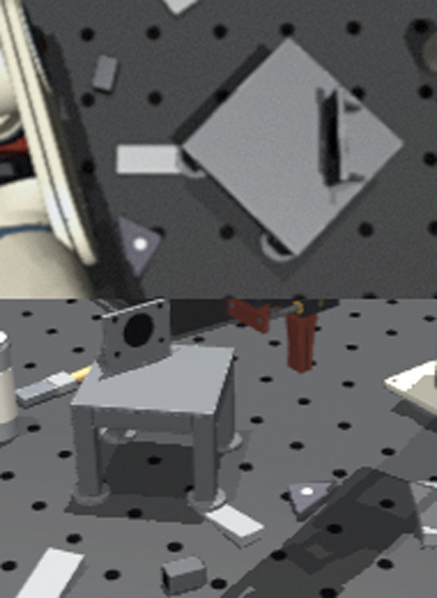

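The final view shows the wedge under the short foot, at upper (150,158) and lower (235,522). The stand is unshifted (both matches peak at zero offset), the offcut and magnet are in place, and the arm is clear. Handing in.

```bash
python3 -c "
from workcell import ctrl; print(ctrl.close_job())"
```

```text
the job is handed in; nothing more can be done
None
```

I pushed the smallest wedge, thin end first, under the short foot, pressed the top corner to check it, then moved the arm clear and handed the job in at about 15.6 s of the 54 s. No verdict was reported.

- **Wedge:** it met the foot with the fingertips at about y = 119.5 mm and I pushed it roughly 2.4 mm further. The push force reached 18.5 N at the end, just over the suggested 6 to 18 N.
- **Press:** the corner held with no give. z stayed at 160.2 to 160.4 mm. The force peaked at 18.5 N, above the 8 to 15 N band, so I eased to 12.6 N before letting go.
- **Stand and bystanders:** in the top and scene views the stand matched its starting position to the pixel. The offcut and magnet beside the wedge had not moved, and I saw no disturbance elsewhere.
- **Not measured directly:** I did not measure the load on the wedge or the height of the other three feet. That they are fine is inferred from the push and press forces and the unchanged images.

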